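Lay the slicer blade on its pin and snap the guard door shut

ROBOT

A 6-joint arm with a two-finger parallel gripper is mounted at the origin on a cart in front of the work surface, level with it; the furniture and walls round the work are solid. World frame = base frame: x ahead of the robot, y to its left, z up, the work surface at z = 0. Lengths are in m, angles in degrees, forces in N, time in s.
With the tool pointing down it reaches from about 0.325 to 0.85 m from the base axis. Payload 15.5 kg.
Tool frame: the origin (TCP) lies midway between the tips of the shut fingers; the grasp point (between the pads) lies 19 mm behind it; z points along the fingers, y is the line along which they close (so a half turn about z gives the same grasp; the last joint's range is limited). The gripper opens to 91 mm and grips with 3 to 60 N. Pads are 32 mm wide; open, the fingers measure 118 mm over their backs; the gripper's body (76 mm by 178 mm) begins 60 mm behind the grasp point.
Start: joints at [71.419, 28.281, 77.091, -0, 74.628, -5.472], TCP at [0.142, 0.609, 0.182] pointing down, gripper open.
Joint ranges: [-166.48, 166.48], [-47.26, 123.95], [12.59, 153.08], [-70.14, 250.14], [6.76, 159.57], [-176.63, 176.63]. Speed limits (degrees/s): [108.29, 108.29, 147.25, 172.46, 172.46, 172.46].

INTERFACE

Orientations are given as a 3x3 rotation matrix whose columns are the frame's x, y, z axes.
In Python, from bench import ctrl gives the robot as it stands. The module is installed in compiled form; this text tells all that it offers. Calls block until the motion is done:
- ctrl.goto(position, orientation): joint-space move of the TCP to a pose.
- ctrl.move_l(position, vel=0.15, ori=None, contact_N=None): straight line of the TCP; ori=None keeps the orientation; vel is the mean speed in m/s. With contact_N (N) it stops when the force on the tool has changed by that much, and returns True; else False.
- ctrl.movej(angles): joint-space move.
- ctrl.command_gripper(opening): opening from 0.0 (shut) to 1.0 (fully open); the grip force is fixed at half the most; returns when the fingers have stopped.
- ctrl.sleep(seconds).
- ctrl.ik(position, orientation): joint angles nearest the present ones, or None.
- ctrl.read_camera(name): name is "scene" or "side" or "wrist"; returns the picture (420x560x3 uint8, blue, green, red); there is no depth.
- ctrl.camera_params(name): a dict with "fx", "fy", "cx", "cy" (pixels), "pose" (4x4, takes a point from camera to world coordinates); the wrist camera has in their place "T_tool_cam" (4x4, takes a point from camera to tool coordinates, whose origin is the TCP and whose axes are the flange's). Camera axes: x right, y up, looking along -z (the intrinsics and any distortion apply to the point x, -y, -z); pixel columns grow to the right and rows downward; lengths in m; the calibration is good to about 2 mm. A picture is of the moment at which its call begins: read the wrist's pose just before it. camera_params takes no time and is no camera call.
A pose or a line that the arm cannot do raises ctrl.MotionError and nothing moves.
- ctrl.sign_off(): hands the job in; it is judged then, once.
Readings, each from a call of its own:
- ctrl.current_t(): time.
- ctrl.current_q(): joint angles.
- ctrl.current_dq(): joint speeds.
- ctrl.current_effort(): joint torques, N m.
- ctrl.current_tool_pos(): TCP position.
- ctrl.current_eef_rot(): TCP orientation.
- ctrl.current_contact_force(): force on the tool from outside, world axes, zero at the start.
- ctrl.current_wrist_torque(): the same for the moment, N m.
- ctrl.current_grip_width(): opening from 0.0 (shut) to 1.0 (fully open).
- ctrl.current_grasp_force(): force on a finger pad.
Only numpy, scipy, OpenCV 4.12 (cv2) and the standard library are available. Lean on these libraries where they do the work, as an engineer would, in place of code of your own. Each camera call takes 0.05 s, during which the arm holds its last target. There are 200 camera calls.

TASK

Get the vegetable slicer ready: lay the loose steel blade gently (not dropped) flat into the slicer's recess, with its notch over the brass locating pin, and let go of it. Then push the green guard door down over it until its sprung tongue rides over the strike and snaps in, so that the door is latched fully shut. Leave the other things on the worktop where they are.

Things in the scene. Friction and masses are not known exactly. Their poses are not given: they have to be found in the camera images.
- slicer: white slicer base, 190 x 120 mm, fixed to the worktop. Origin: centre of its underside on the worktop; z up; its long axis x points to the hinge end (robot's left, turned up to 0.35 rad either way). The blade's seat is the floor of a recess, 20 mm above the worktop, x from -64 to +54 mm, y +-41 mm, walls 7 mm high; the seated blade's centre belongs at x = -5 mm, y = 0, notch end toward the hinge
- pin (a point): foot of the brass locating pin, on the seat (20 mm above the worktop), at x = 43 mm, y = 0 of the slicer; the pin is 8 mm thick, 7 mm high, with a chamfered top. Axes as the slicer's
- hinge (a point): middle of the door's hinge axis, at x = 85 mm, y = 0, z = 33 mm of the slicer; the axis runs along the slicer's y. Axes as the slicer's
- strike_mid (a point): middle of the strike: a fixed round steel bar 6 mm thick, 36 mm long along the slicer's y, at x = -85 mm, 37.5 mm above the worktop, between two small white posts (tops 43 mm above the worktop, x from -91 to -82 mm); the door's tongue must snap in under it
- door (a joint): angle of the green guard door about the hinge, rad: 0 = fully shut (level), pi/2 = upright, stop at 1.95; starts open at 1.6 to 1.85. The stiff hinge holds it at any angle (about 1 N at the free edge moves it). Over the last 0.1 rad the tongue resists: about 6 N pushed down at the free bar is needed; it snaps out under the strike at about 0.02 rad. A blade not flat on its seat blocks the door
- door_edge (a point): middle of the green door's free edge, 165 mm from the hinge. Axes as the door's: x from free edge to hinge, z out of the outer (when shut, upper) face. The door is a frame 100 mm wide, 8 mm thick (its middle on the hinge axis; shut, its top is 37 mm above the worktop); window 40 to 130 mm from the hinge, 44 mm wide, for the blade's grip; push on the solid free bar, 130 to 165 mm from the hinge
- tongue (a joint): how far the steel spring tongue in the door's free edge is pushed in, m: 0 = fully out, 0.0065 = fully in. It is 22 mm wide, sticks out 7 mm past the free edge, sloped below (12 mm high), flat on top
- blade: loose steel blade plate, 110 x 70 x 4 mm, 0.08 to 0.16 kg, lying flat on the worktop at the robot's right. Origin: centre of its underside; x along its length to the notched end, z up. The notch, open at the +x end, is 14 mm wide, 16 mm deep (x from 39 to 55 mm). A black grip 40 mm long (along x), 14 mm thick (along y) stands in the middle, its top 30 mm above the underside
- notch (a point): point in the middle of the blade's notch, on the underside, 48 mm from the blade's origin along its x: this point belongs at pin. Axes as the blade's
- grip (a point): middle of the top of the blade's black grip, 30 mm above the blade's underside. Axes as the blade's
- onion: red onion, 78 mm wide, 84 mm high, bystander at the back right; origin at its underside
- garlic: white garlic bulb, 50 mm, bystander at the back, in the middle; origin at its underside
- bowl: pale stone bowl, 138 mm wide, 68 mm high, bystander behind the slicer; origin at its underside
- pepper: wooden pepper mill, 58 mm wide, 146 mm high, bystander at the back left; origin at its underside
- timer: round red and white kitchen timer, 63 mm wide, 41 mm high, bystander at the front right; origin at its underside
- redcup: small red-brown cup, 57 mm wide, 38 mm high, bystander at the front left; origin at its underside
Things that resemble listed ones, but are neither listed nor needed, are in the scene too. There is more than one size of the blade; the one meant has the size given above.

How it is judged:
By the outcome, as a careful person would: the job done as asked, in the order asked, and still so for the second after the job is handed in, with the robot touching nothing.
It also fails if it takes over 61 s, if anything falls off the work surface, if the arm or the gripper's body presses on something with over 40 N, if the wrist force passes 120 N, or if a joint passes its speed limit or range.

## Working session

There is one attempt and no reset: what is moved stays moved. The work goes in short steps, each a Python script; the robot and the scene stay as the last script left them, time stands still between calls to the robot, and variables do not carry over. Pictures are saved under pics/ and viewed, at most 10 in all, crops included, and the job is handed in when it is done.

```bash
mkdir -p pics
python3 - <<'E'
from bench import ctrl
import cv2
for n in("scene","side"):
    im=ctrl.read_camera(n); cv2.imwrite(f"pics/{n}0.png",im)
    p=ctrl.camera_params(n); print(n,{k:(v.tolist() if hasattr(v,'tolist') else v) for k,v in p.items()})
print(ctrl.camera_params("wrist"),ctrl.current_t(),ctrl.current_eef_rot())
E
```

```text
scene {'fx': 410.3435568595972, 'fy': 410.3435568595972, 'cx': 279.51244950015115, 'cy': 215.27990421900475, 'pose': [[-0.9952629499501566, -0.06476797857986584, 0.07250358203006019, 0.6011742433596734], [0.09721111168647709, -0.6531044375104597, 0.7510023924521313, 0.6310577022089386], [-0.0012884957085316717, 0.7544930103419274, 0.6563068163016328, 0.6322156707409654], [0.0, 0.0, 0.0, 1.0]]}
side {'fx': 422.88294866330574, 'fy': 422.88294866330574, 'cx': 280.8646150236515, 'cy': 213.65483091274166, 'pose': [[-0.9995116992021333, 0.030101531699205306, -0.008382180350358438, 0.5576765646076994], [-0.018949416849449518, -0.37063176226553846, 0.9285865691474366, 1.0072457964939057], [0.02484517577176694, 0.9282919770143998, 0.3710211889522846, 0.4736629602990941], [0.0, 0.0, 0.0, 1.0]]}
{'fx': 338.01451621951395, 'fy': 338.01451621951395, 'cx': 283.6951055506797, 'cy': 212.77726797339125, 'T_tool_cam': array([[-7.21208203e-04,  9.62107474e-01,  2.72669559e-01,
         7.54309676e-02],
       [ 9.99999702e-01,  6.18839638e-04,  4.61429387e-04,
        -4.47942369e-04],
       [ 2.75205931e-04,  2.72669811e-01, -9.62107634e-01,
        -2.03157184e-01],
       [ 0.00000000e+00,  0.00000000e+00,  0.00000000e+00,
         1.00000000e+00]])} 0.1 [[-9.73940747e-01  2.26802353e-01 -3.38506968e-04]
 [ 2.26802587e-01  9.73940183e-01 -1.05209922e-03]
 [ 9.10669604e-05 -1.10145655e-03 -9.99999389e-01]]
```

View pics/scene0.png

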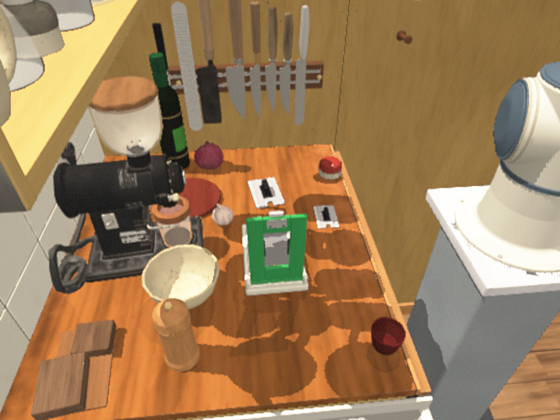

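View pics/side0.png

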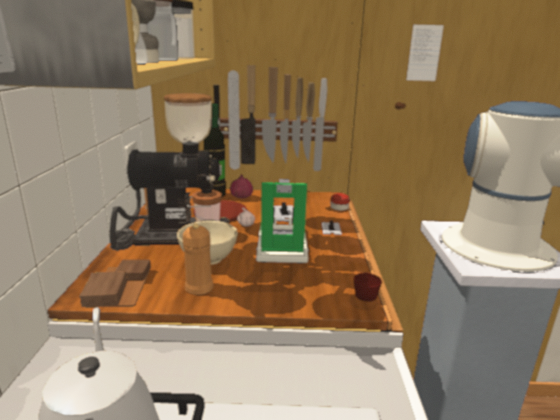

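The scene camera shows two blades: a large one at about (266,192) and a small one at about (326,216). The slicer is at (275,265) with its door open. I'll check the blade sizes and make an enlarged crop.

```bash
cat > h.py <<'E'
import numpy as np, cv2
from bench import ctrl
def cam(n, tool=None):
    p=ctrl.camera_params(n)
    if n=="wrist":
        T=np.eye(4);T[:3,:3]=tool[1];T[:3,3]=tool[0];P=T@np.array(p["T_tool_cam"])
    else: P=np.array(p["pose"])
    return p,P
def ray(p,P,uv,z):
    u,v=uv
    d=P[:3,:3]@np.array([(u-p["cx"])/p["fx"],-(v-p["cy"])/p["fy"],-1]); o=P[:3,3]
    return o+d*(z-o[2])/d[2]
def proj(p,P,X):
    c=np.linalg.inv(P)@np.append(X,1)
    return np.array([p["cx"]+p["fx"]*c[0]/-c[2], p["cy"]-p["fy"]*c[1]/-c[2]])
def down(yaw): # tool y axis along world yaw
    y=np.array([np.cos(yaw),np.sin(yaw),0]);z=np.array([0,0,-1.])
    return np.column_stack([np.cross(y,z),y,z])
def snap(name,fn):
    t=(np.array(ctrl.current_tool_pos()),np.array(ctrl.current_eef_rot()))
    im=ctrl.read_camera(name);cv2.imwrite(fn,im);return im,t
E
python3 - <<'E'
from h import *
p,P=cam("scene")
for nm,uv,z in [("big",(266,192),0),("small",(326,216),0),("slicer near L",(246,291),0),("near R",(307,288),0),("mill",(180,365),0),("redcup",(388,350),0),("bowl",(181,305),0)]:
    print(nm,ray(p,P,uv,z).round(3))
im=cv2.imread("pics/scene0.png")[150:310,200:360]
cv2.imwrite("pics/crop.png",cv2.resize(im,(600,600),interpolation=cv2.INTER_CUBIC))
E
```

```text
big [ 0.556 -0.184  0.   ]
small [ 0.423 -0.079  0.   ]
slicer near L [0.618 0.124 0.   ]
near R [0.499 0.128 0.   ]
mill [0.732 0.267 0.   ]
redcup [0.381 0.274 0.   ]
bowl [0.74  0.145 0.   ]
```

View pics/crop.png

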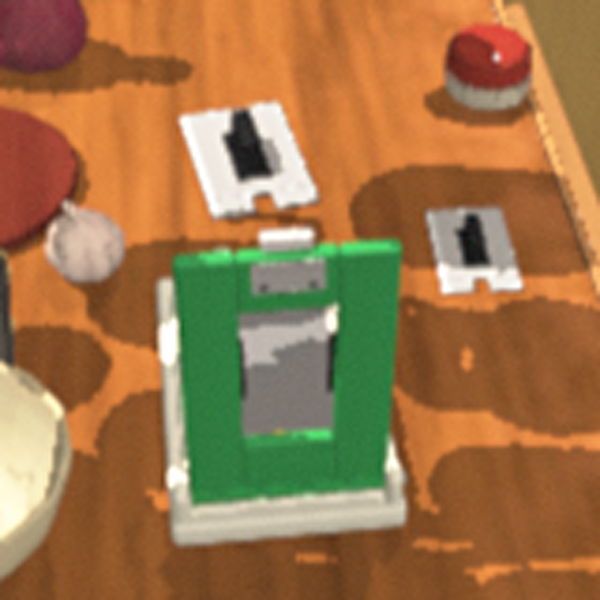

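The large blade is the right candidate. I'll verify the sizes of both numerically, then look from above.

Run:
```python
from h import *
p,P=cam("scene")
f=lambda c:(200+c[0]/3.75,150+c[1]/3.75)
for nm,cs in [("big",[(178,117),(280,100),(318,200),(217,217)]),("small",[(427,210),(504,207),(522,290),(442,293)])]:
    X=np.array([ray(p,P,f(c),0.003) for c in cs]); print(nm,X.mean(0).round(3),[round(np.linalg.norm(X[i]-X[i-1]),3) for i in range(4)])
    d=X[2]+X[3]-X[0]-X[1]; print(np.degrees(np.arctan2(d[1],d[0])))
X=np.array([ray(p,P,f(c),0) for c in [(178,545),(405,525)]]);print(X.round(3))
d=X[0]-X[1];print("slicer x yaw",np.degrees(np.arctan2(d[1],d[0]))+90)
for b in [(0.556,-0.184,0.2),(0.57,0.04,0.28)]:
  for yaw in(0,180): print(b,yaw,ctrl.ik(b,down(np.radians(yaw))))
```

```text
big [ 0.556 -0.182  0.003] [np.float64(0.112), np.float64(0.073), np.float64(0.113), np.float64(0.067)]
99.01669929042947
small [ 0.424 -0.075  0.003] [np.float64(0.078), np.float64(0.05), np.float64(0.078), np.float64(0.048)]
86.98919075159945
[[0.615 0.134 0.   ]
 [0.498 0.133 0.   ]]
slicer x yaw 90.66172309612817
(0.556, -0.184, 0.2) 0 [-2.41520948e+01  2.40997936e+01  8.13968003e+01 -2.54444375e-14
  7.45034060e+01 -2.41520948e+01]
(0.556, -0.184, 0.2) 180 [-2.41520948e+01  2.40997936e+01  8.13968003e+01 -2.54444375e-14
  7.45034060e+01  1.55847905e+02]
(0.57, 0.04, 0.28) 0 [-1.97294406e+00  1.92958157e+01  7.62987237e+01 -2.54444375e-14
  8.44054607e+01 -1.97294406e+00]
(0.57, 0.04, 0.28) 180 None
```

The large blade at about (0.556, -0.182) measures 112 x 70 mm, so it is the one meant. The other measures 78 x 49 mm. I'll rise, then take one wrist picture that covers both the recess and the blade.

Run:
```python
from h import *
c=np.array(ctrl.current_tool_pos())
ctrl.move_l(c+[0,0,0.16],vel=0.25)
ctrl.goto([0.557,-0.04,0.32],down(0))
im,t=snap("wrist","pics/w1.png"); np.savez("w1.npz",p=t[0],R=t[1]); print(ctrl.current_t(),t[0])
```

```text
3.6583 [ 0.55706971 -0.03935276  0.3200374 ]
```

View pics/w1.png

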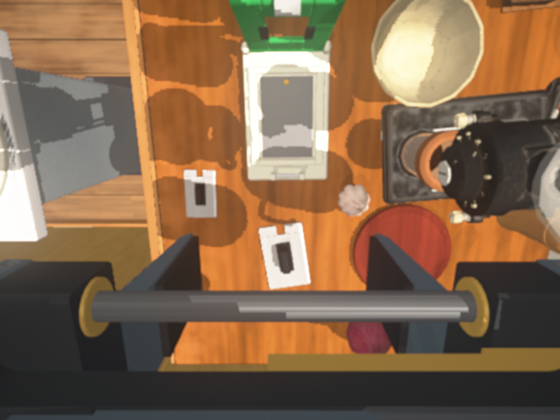

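This wrist picture shows the slicer recess at about (287,115), the pin at (287,82), the strike at (290,172) and the blade at (285,256). I'll enlarge those areas to get corners.

Run:
```python
import cv2
im=cv2.imread("pics/w1.png")
r=lambda c:cv2.resize(c,None,fx=5,fy=5,interpolation=cv2.INTER_CUBIC)
cv2.imwrite("pics/c1.png",cv2.hconcat([r(im[68:188,236:341]),r(im[200:320,258:313])]))
```

```text
(no output)
```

View pics/c1.png

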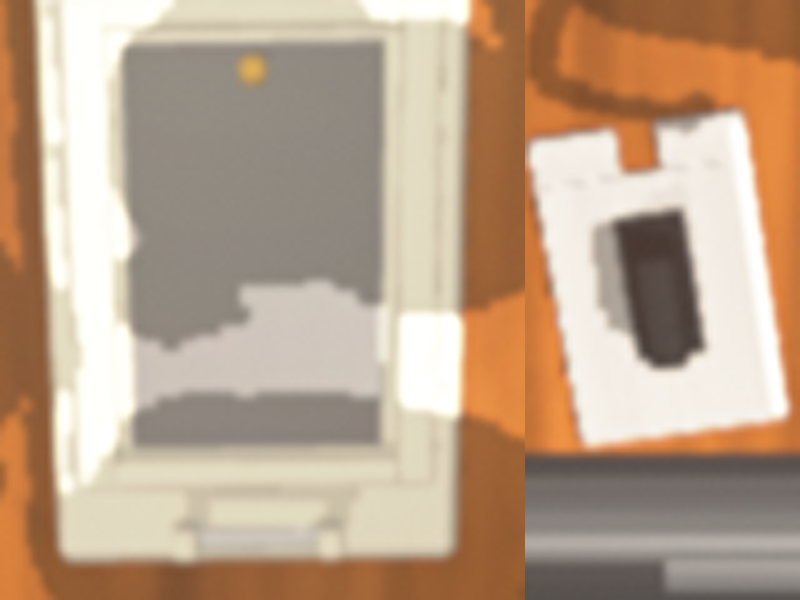

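Run:
```python
from h import *
d=np.load("w1.npz"); p,P=cam("wrist",(d["p"],d["R"]))
S=lambda x,y,z:ray(p,P,(236+x/5-.4,68+y/5-.4),z)
B=lambda x,y,z:ray(p,P,(258+(x-525)/5-.4,200+y/5-.4),z)
F=np.array([S(122,42,.02),S(384,40,.02),S(382,445,.02),S(133,447,.02)])
m=F[0]+F[1]-F[2]-F[3]; print("floor",F.mean(0).round(4),"yaw",np.degrees(np.arctan2(m[1],m[0])),[round(np.linalg.norm(F[i]-F[i-1]),4) for i in range(4)])
e=[np.degrees(np.arctan2(*(F[0]-F[3])[[1,0]])),np.degrees(np.arctan2(*(F[1]-F[2])[[1,0]])),90+np.degrees(np.arctan2(*(F[1]-F[0])[[1,0]])),90+np.degrees(np.arctan2(*(F[2]-F[3])[[1,0]]))];print(e)
pin=S(252,70,.027);st=S(262,541,.0405);print("pin",pin,"strike",st,np.linalg.norm((pin-st)[:2]),np.degrees(np.arctan2(*(pin-st)[[1,0]])))
C=np.array([B(528,138,.004),B(742,112,.004),B(790,415,.004),B(583,445,.004)])
m=C[0]+C[1]-C[2]-C[3]; print("blade",C.mean(0).round(4),"yaw",np.degrees(np.arctan2(m[1],m[0])),[round(np.linalg.norm(C[i]-C[i-1]),4) for i in range(4)])
n=B(637,171,.004);print("notch inner",n)
# scene cross-check
p,P=cam("scene")
print("scene pin px", proj(p,P,np.append(pin[:2],.027)))
```

```text
floor [0.5628 0.036  0.02  ] yaw 90.81952370497088 [np.float64(0.1117), np.float64(0.0727), np.float64(0.1116), np.float64(0.0736)]
[np.float64(90.59511395175477), np.float64(91.04403930874899), np.float64(90.43069702488675), np.float64(90.47629246700457)]
pin [0.56168116 0.08365004 0.027     ] strike [ 0.56475404 -0.04461278  0.0405    ] 0.1282996250794157 91.37241307259713
blade [ 0.5605 -0.1846  0.004 ] yaw 98.9642879671977 [np.float64(0.1114), np.float64(0.0696), np.float64(0.1091), np.float64(0.0712)]
notch inner [ 0.55259895 -0.14579869  0.004     ]
scene pin px [272.87133287 264.12540947]
```

Run:
```python
from h import *
ctrl.command_gripper(0.5)
R=down(np.radians(9.0)); b=[0.5605,-0.1846]
ctrl.goto(b+[0.08],R)
ctrl.move_l(b+[0.0075],vel=0.06,contact_N=6)
print(ctrl.current_tool_pos(),ctrl.current_contact_force())
ctrl.command_gripper(0.0); print(ctrl.current_grip_width(),ctrl.current_grasp_force())
ctrl.move_l(b+[0.13],vel=0.12)
ctrl.move_l([0.5627,0.0358,0.13],vel=0.15,ori=down(np.radians(0.9)))
im,t=snap("wrist","pics/w2.png"); np.savez("w2.npz",p=t[0],R=t[1]); print(ctrl.current_t(),t[0],ctrl.current_grip_width())
im2=ctrl.read_camera("scene")
cv2.imwrite("pics/v2.png",cv2.hconcat([cv2.resize(im[:300,130:430],(400,400),interpolation=cv2.INTER_CUBIC),cv2.resize(im2[180:300,220:340],(400,400),interpolation=cv2.INTER_CUBIC)]))
```

```text
[ 0.56075231 -0.18466902  0.00785529] [ 0.18506743 -0.92180609  0.04480695]
0.006475462038725438 0.0
10.5667 [0.56271645 0.03522025 0.12998395] 0.002566857554546566
```

View pics/v2.png

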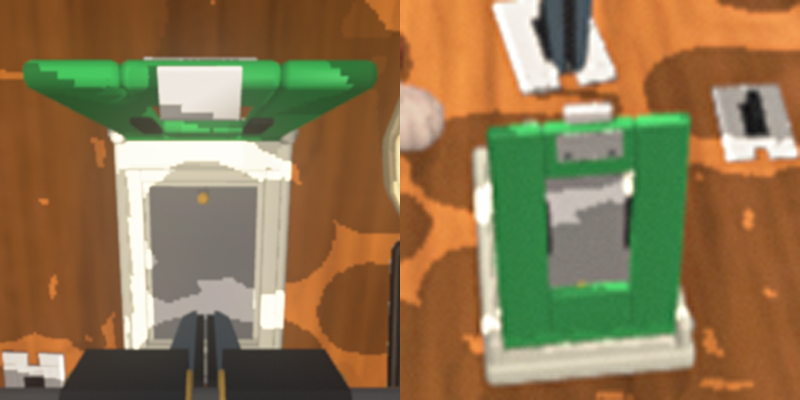

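The grasp closed on nothing, because the width went to 0. The blade still lies at scene pixel (266,193). I'll go back above it and look from close by before descending.

Run:
```python
from h import *
R=down(np.radians(9.0)); b=[0.5605,-0.1846]
ctrl.move_l(b+[0.13],vel=0.18,ori=R)
ctrl.command_gripper(0.5); print(ctrl.current_grip_width())
ctrl.move_l(b+[0.045],vel=0.12)
im,t=snap("wrist","pics/w3.png"); np.savez("w3.npz",p=t[0],R=t[1]); print(ctrl.current_t(),t[0])
im2=ctrl.read_camera("scene")
cv2.imwrite("pics/v3.png",cv2.hconcat([cv2.resize(im[:300,130:430],(400,400),interpolation=cv2.INTER_CUBIC),cv2.resize(im2[140:230,220:310],(400,400),interpolation=cv2.INTER_CUBIC)]))
```

```text
0.5027887204447228
13.725 [ 0.56092987 -0.18478247  0.04558723]
```

View pics/v3.png

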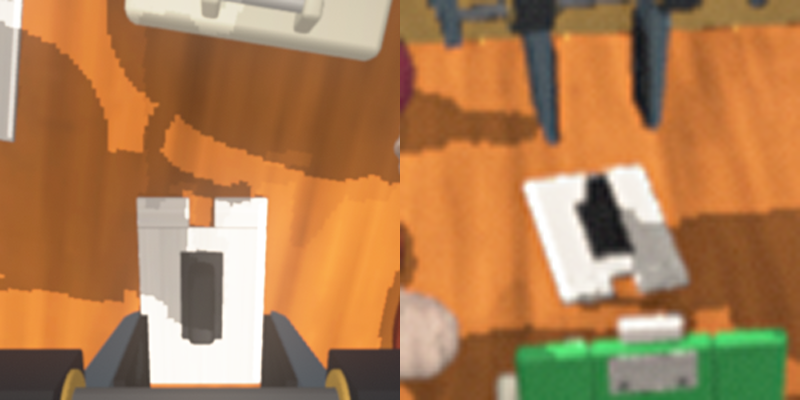

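Run:
```python
from h import *
d=np.load("w3.npz"); p,P=cam("wrist",(d["p"],d["R"]))
f=lambda x,y:(130+.75*x,.75*y)
for nm,q,z in [("nL",(138,198),.004),("nR",(267,198),.004),("bL",(148,384),.004),("bR",(260,384),.004),("notch in",(201,227),.004),("griptop far",(202,252),.03),("griptop near",(204,340),.03),("gripbase far L?",(181,252),.03)]:
    X=ray(p,P,f(*q),z); print(nm,X.round(4),"tool xy",((X-d["p"])@d["R"])[:2].round(4))
ps,Ps=cam("scene")
R=d["R"]
for s in(-.023,.023): print("tip proj",proj(ps,Ps,d["p"]+R[:,1]*s))
print("tcp own",proj(p,P,d["p"]))
```

```text
nL [ 0.5184 -0.1365  0.004 ] tool xy [ 0.0543 -0.0345]
nR [ 0.5866 -0.1258  0.004 ] tool xy [0.0543 0.0345]
bL [ 0.5371 -0.2455  0.004 ] tool xy [-0.0562 -0.0331]
bR [ 0.6038 -0.235   0.004 ] tool xy [-0.0563  0.0344]
notch in [ 0.5541 -0.1467  0.004 ] tool xy [ 0.0387 -0.0008]
griptop far [ 0.556  -0.1549  0.03  ] tool xy [ 0.0303 -0.0002]
griptop near [ 0.5643 -0.2011  0.03  ] tool xy [-0.0166  0.0008]
gripbase far L? [ 0.5458 -0.1565  0.03  ] tool xy [ 0.0303 -0.0106]
tip proj [272.88159993 175.82225936]
tip proj [254.48709971 178.61421602]
tcp own [281.73114648 240.45292314]
```

Run:
```python
from h import *
b=[0.5605,-0.1846]
c=lambda:cv2.resize(ctrl.read_camera("scene")[150:220,230:300],(400,400),interpolation=cv2.INTER_CUBIC)
print(ctrl.move_l(b+[0.0075],vel=0.08),ctrl.current_tool_pos(),ctrl.current_contact_force())
A=c()
for o in(.3,.2,.1): 
    ctrl.command_gripper(o);print(o,ctrl.current_grip_width(),ctrl.current_grasp_force(),ctrl.current_contact_force())
B=c(); cv2.imwrite("pics/v4.png",cv2.hconcat([A,B])); print(ctrl.current_t())
```

```text
False [ 0.56055292 -0.18462834  0.00750087] [ 0.28205512 -0.7278577   0.64324605]
0.3 0.2995693966556385 0.0 [-0.48405791  0.1811333   0.17589838]
0.2 0.19656680268127041 0.0 [-0.02453019 -0.11416706 -0.50398034]
0.1 0.10341058869145577 0.0 [ 0.02065866 -0.16709129 -0.70239798]
15.7083
```

View pics/v4.png

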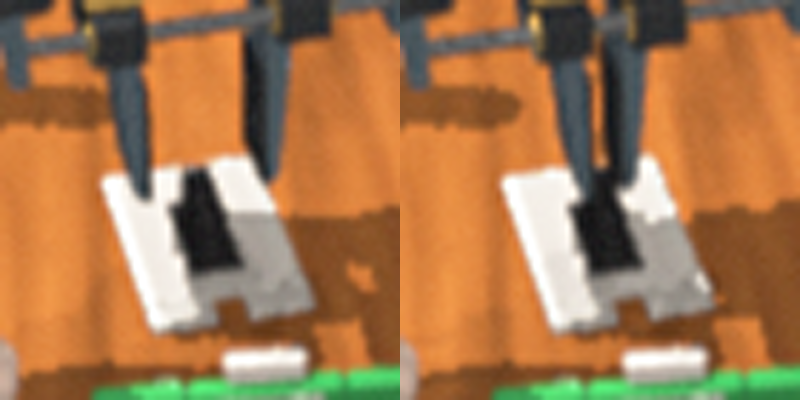

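Run:
```python
from h import *
from scipy.optimize import least_squares
R=down(np.radians(9.)); t=np.array([.56055,-.18463,.0075])
ps,Ps=cam("scene"); pw,Pw=cam("wrist",(t,R))
print("expect tcp scene",proj(ps,Ps,t),"blade centre top grip",proj(ps,Ps,[.5605,-.1846,.03]))
obs=[((255.9,184.1),(277.2,181.5))]
def f(a):
    r=[]
    for s,uv in ((1,(255.9,184.1)),(-1,(277.2,181.5))): r+=list(proj(ps,Ps,t+R@[a[0],a[2]+s*a[3],a[1]])-uv)
    for s,uv in ((1,(332,237)),(-1,(235,237))): r+=list(proj(pw,Pw,t+R@[a[0],a[2]+s*a[3],a[1]])-uv)
    return r
s=least_squares(f,[0,0,0,.023]);print("front tip edge in tool x,z,y,half",s.x.round(4),np.round(s.fun,1))
```

```text
expect tcp scene [264.28476221 189.66507082] blade centre top grip [264.07161978 182.40504751]
front tip edge in tool x,z,y,half [ 0.014  -0.0319  0.001   0.0261] [-1.6  0.2 -1.9 -0.5 -0.4 -0.1 -0.4 -0.1]
```

Triangulating the visible fingertips from the scene and wrist cameras puts them about 32 mm behind the reported TCP. That explains the miss: they closed above the 30 mm grip. I'll lower under contact guard by that amount and retry.

Run:
```python
from h import *
b=[0.5605,-0.1846]
ctrl.command_gripper(0.5)
print(ctrl.move_l(b+[-0.022],vel=0.03,contact_N=4),ctrl.current_tool_pos(),ctrl.current_contact_force())
ctrl.command_gripper(0.0);print(ctrl.current_grip_width(),ctrl.current_grasp_force(),ctrl.current_contact_force(),ctrl.current_t())
```

```text
False [ 0.56064562 -0.18467276 -0.0218063 ] [ 0.36455705 -0.82372415  0.78609996]
0.15170812208454507 30.000348687171936 [-1.08123672  0.41159134  2.08102652] 18.1417
```

Gripped, with width about 13.8 mm. Next I'll carry it over the recess and check the notch against the pin.

Run:
```python
from h import *
b=[0.5605,-0.1846]
ctrl.move_l(b+[0.06],vel=0.12)
ctrl.move_l([0.5627,0.0358,0.06],vel=0.15,ori=down(np.radians(0.9)))
ctrl.move_l([0.5627,0.0358,0.018],vel=0.08)
im,t=snap("wrist","pics/w5.png"); np.savez("w5.npz",p=t[0],R=t[1]); print(ctrl.current_t(),t[0],ctrl.current_grip_width(),ctrl.current_contact_force())
cv2.imwrite("pics/v5.png",cv2.resize(im[60:260,190:390],(600,600),interpolation=cv2.INTER_CUBIC))
```

```text
21.3167 [0.56282261 0.03575234 0.01811053] 0.1533190268644127 [-0.19563852  0.5331425  -1.28396285]
```

View pics/v5.png

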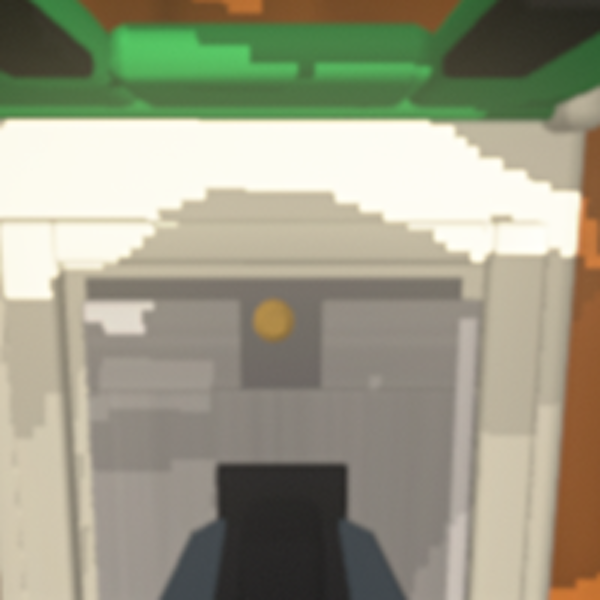

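Run:
```python
from h import *
d=np.load("w5.npz"); p,P=cam("wrist",(d["p"],d["R"]))
f=lambda x,y:(190+(x+.5)/3-.5,60+(y+.5)/3-.5)
T=lambda q,z:((ray(p,P,f(*q),z)-d["p"])@d["R"])[:2]
L=T((241,340),.044);Rr=T((321,340),.044);i=T((281,387),.044);e0=T((241,298),.044);pin=T((272,320),.027);bl=T((90,385),.044);br=T((478,385),.044)
for a in(L,Rr,i,e0,pin,bl,br):print(a.round(4))
fl=T((86,290),.02);print(fl, T((62,290),.027),T((485,290),.027))
```

```text
[ 0.0477 -0.0058]
[0.0477 0.0083]
[0.0393 0.0012]
[ 0.0551 -0.0057]
[ 0.0489 -0.0005]
[ 0.0397 -0.0328]
[0.0397 0.0363]
[ 0.05382529 -0.03718906] [ 0.05460619 -0.04040923] [0.05454588 0.04001326]
```

The notch is centred 1.6 mm to tool +y and 0.6 mm short of the pin. I'll correct that, lower gently under guard and release.

Run:
```python
from h import *
g=np.array([0.5611,0.0364])
ctrl.move_l([*g,0.012],vel=0.04)
print(ctrl.move_l([*g,-0.0045],vel=0.015,contact_N=3),ctrl.current_tool_pos(),ctrl.current_contact_force())
ctrl.command_gripper(0.28);print(ctrl.current_grip_width(),ctrl.current_contact_force())
ctrl.move_l([*g,0.10],vel=0.12)
ctrl.move_l([g[0],0.0,0.10],vel=0.15)
im,t=snap("wrist","pics/w6.png"); np.savez("w6.npz",p=t[0],R=t[1]);print(t[0],ctrl.current_t())
im2=ctrl.read_camera("scene")
cv2.imwrite("pics/v6.png",cv2.hconcat([cv2.resize(im[40:240,190:390],(400,400),interpolation=cv2.INTER_CUBIC),cv2.resize(im2[200:300,225:325],(400,400),interpolation=cv2.INTER_CUBIC)]))
```

```text
True [ 0.56100889  0.03640063 -0.0020286 ] [-1.35474045 -0.30820765  6.98895356]
0.2781336066535316 [-0.4167824  -0.55730082 -0.87789077]
[ 5.60784005e-01 -5.20242456e-04  9.94436283e-02] 24.3333
```

View pics/v6.png

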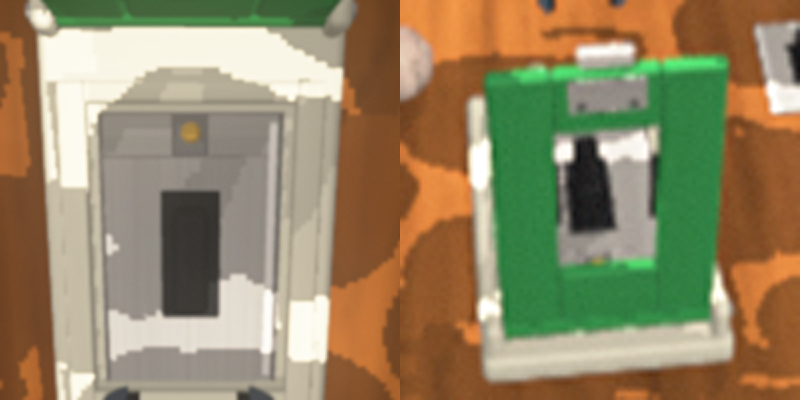

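The blade sits flat in the recess at the expected height, with the pin inside the notch at crop pixel (190,132). Next I'll shut the fingers, go behind the door and sweep it down along its arc. The last stretch will be a guarded push.

```bash
cat >> h.py <<'E'
G=np.array([0.5611,0.0364]);D=np.array([-.0157,.9999]);RO=down(np.radians(.9))
def tcp(s,ztip): # slicer x of fingertip front corner (-x side), its height
    return np.append(G+D*(s+.005+.016), ztip-.032)
def arc(th,r=.157):
    return tcp(.085-r*np.cos(th)+.004*np.sin(th), .033+r*np.sin(th)+.004*np.cos(th))
E
python3 - <<'E'
from h import *
c=np.array(ctrl.current_tool_pos())
ctrl.move_l([c[0],c[1],.235],vel=.2,ori=RO)
ctrl.command_gripper(0)
a=arc(1.95);a[1]+=.004
ctrl.move_l([a[0],a[1],.235],vel=.2)
ctrl.move_l(a,vel=.15)
for th in np.arange(1.85,.13,-.14):
    hit=ctrl.move_l(arc(th),vel=.12,contact_N=15)
    print(round(th,2),hit,np.round(ctrl.current_contact_force(),1))
    if hit:break
print(ctrl.current_t(),ctrl.current_tool_pos())
E
```

```text
1.85 False [-0.7 -0.3 -0.2]
1.71 False [ 0.2 -0.1 -0.5]
1.57 False [ 0.3 -0.1  0.4]
1.43 False [-0.   0.4 -0.1]
1.29 False [-0.2 -0.2  0.3]
1.15 False [ 0.3 -0.2  0.2]
1.01 False [-1.  -0.2  0.1]
0.87 False [-0.9  0.8 -0.4]
0.73 False [-0.1  0.3 -0.3]
0.59 False [-0.5 -0.5  0.2]
0.45 False [0.6 0.6 0.2]
0.31 False [-0.2  0.3 -0.7]
0.17 False [-0.5 -1.  -0.1]
32.0083 [ 0.56167524 -0.01147807  0.03171184]
```

```bash
cat >> h.py <<'E'
def door():
    im=ctrl.read_camera("scene").astype(int);b,g,r=im[...,0],im[...,1],im[...,2]
    m=(g>1.5*r)&(g>1.3*b)&(g>50);m[:170]=0;m[:, :225]=0;m[:,330:]=0
    v,u=np.nonzero(m); 
    return len(v),np.percentile(v,[1,99]) if len(v) else None,np.percentile(u,[1,99]) if len(v) else None
def expect(th):
    p,P=cam("scene");o=[]
    for r in(.012,.165):
        for y in(-.05,.05):
            s=.085-r*np.cos(th);q=G+D*(s+.005)+np.array([D[1],-D[0]])*y
            o.append(proj(p,P,[*q,.033+r*np.sin(th)+.004*np.cos(th)]).round(0))
    return np.array(o).tolist()
E
python3 - <<'E'
from h import *
print(door()); 
for th in(0,.17,1.63):print(th,expect(th))
E
```

```text
(2389, array([215., 282.]), array([247.  , 299.12]))
0 [[301.0, 270.0], [249.0, 275.0], [290.0, 218.0], [245.0, 221.0]]
0.17 [[301.0, 270.0], [249.0, 274.0], [291.0, 209.0], [244.0, 212.0]]
1.63 [[302.0, 273.0], [249.0, 277.0], [306.0, 214.0], [245.0, 219.0]]
```

Run:
```python
from h import *
a=arc(0.0);a[2]+=.010
print(ctrl.move_l(a,vel=.05,contact_N=25),np.round(ctrl.current_contact_force(),1),ctrl.current_tool_pos())
for dz in np.arange(.008,-.0051,-.001):
    a=arc(0.0);a[2]+=dz
    h=ctrl.move_l(a,vel=.02,contact_N=25)
    print(round(dz,3),h,np.round(ctrl.current_contact_force(),1),round(ctrl.current_tool_pos()[2],4))
    if h or ctrl.current_contact_force()[2]>25:break
print(door(),ctrl.current_t())
```

```text
False [ 0.2 -1.1  0.1] [ 0.56166006 -0.01463069  0.01453448]
0.008 False [-0.4 -1.1  2.4] 0.0128
0.007 False [-0.6 -2.5  4. ] 0.012
0.006 False [-0.9 -1.6  2.7] 0.0109
0.005 False [-0.2 -1.3  0.9] 0.0099
0.004 False [0.  0.1 0. ] 0.0089
0.003 False [ 0.2  0.3 -0.8] 0.0079
0.002 False [ 0.1 -0.6 -0.9] 0.0069
0.001 False [ 0.9 -0.4 -0.4] 0.0059
0.0 False [-0.2  0.  -1. ] 0.005
-0.001 False [-3.1 -0.6 14.4] 0.0047
-0.002 False [-6.9  0.5 30.2] 0.0044
(2136, array([221.35, 282.  ]), array([248., 300.])) 35.3417
```

The force rose to about 4 N, dropped away at the snap, and then hit a hard stop at exactly the shut height. I'll retreat and compare.

Run:
```python
from h import *
a=arc(0.0)
ctrl.move_l(a+[0,0,.12],vel=.12)
ctrl.move_l(a+[0,-.1,.25],vel=.2)
ctrl.sleep(.3)
im,t=snap("wrist","pics/w9.png"); p,P=cam("wrist",t)
b,g,r=[im[...,i].astype(int) for i in range(3)];m=(g>1.5*r)&(g>1.3*b)&(g>50)
v,u=np.nonzero(m);print("wrist green rows",v.min(),np.percentile(v,[1,99]),v.max(),np.percentile(u,[1,99]))
for th in(0,.03,.1):
    s=[.085-.165*np.cos(th)]; q=G+D*(s[0]+.005)
    print(th,[proj(p,P,[*(q+np.array([D[1],-D[0]])*y),.033+.165*np.sin(th)+.004]).round(1).tolist() for y in(-.05,.05)])
print(door(),ctrl.current_t())
```

```text
wrist green rows 0 [  0. 365.] 370 [243. 462.]
0 [[242.3, 117.5], [325.8, 117.5]]
0.03 [[241.8, 117.5], [326.3, 117.5]]
0.1 [[240.6, 116.8], [327.5, 116.8]]
(2195, array([221., 282.]), array([248., 299.])) 37.875
```

```bash
python3 -c "
from bench import ctrl
print(ctrl.sign_off())"
```

```text
the job is handed in; nothing more can be done
None
```

I laid the blade in the recess with its notch over the pin and let go, then pushed the door down past the snap to its hard stop at the shut height. I handed the job in at about 38 s. The latch itself I judged from the push force and camera measurements, because my 10 picture views were used up by then.

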